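Find the bush that was not drilled through

TASK

One of these three bushes was not drilled right through. Take the pin gauge from its wooden block and probe the bores of all three bushes in the sloping rack, from left to right, each time until the pin comes out at the far end or stops on a blind bottom, then stand the gauge back in its block. Stand the bush with the blind bore upright, mouth up, on the floor of the empty tray at the left, and leave the through-bored ones in their nests.

Things in the scene. Friction and masses are not known exactly. Their poses are not given: they have to be found in the camera images.
- rack: fixed aluminium inspection rack, 94 mm deep, 224 mm wide, 72 mm high at its far edge; its plate slopes 23 degrees with the low edge towards the robot, so that the bushes lean 23 degrees towards the robot. Three nests (recesses 9 mm deep) in a row along y, 70 mm apart, each with a bush. Origin: centre of its foot on the bench; the low edge is its -x side.
- nest_left (a point): centre of the bore's mouth (upper end) of the bush in the left nest (+y end of the row); z points out of the bore along the bush's axis, y along the row to the left. The point is fixed to the rack; the bush may stand 1 mm beside it. The bushes look alike: plain brass tubes, outside 30 mm, 40 mm long (9 mm of it sunk in the nest, 31 mm standing out of the plate), bore 13 mm, 170 g.
- nest_middle (a point): the same for the bush in the middle nest. Two of the three bushes are bored through: the pin passes on beyond their 40 mm, through an 18 mm hole in the nest's floor, into at least 20 mm of free space. One has a blind bore with a solid floor 28 mm below its mouth; which one varies and cannot be seen from outside.
- nest_right (a point): the same for the bush in the right nest (-y end of the row)
- gauge_block: fixed wooden block 56 x 56 x 76 mm that holds the pin gauge upright; origin at the centre of its underside
- block_hole (a point): mouth of the hole in the centre of the wooden block's top, 11 mm wide, 71 mm deep, vertical, 76 mm above the bench
- gauge_handle (a point): centre of the pin gauge's round dark handle (16 mm diameter, 60 mm long). The gauge's z runs from the pin to the handle; below the handle are a collar (22 mm diameter, 4 mm thick) and a plain steel pin, 8 mm diameter, 68 mm long, whose chamfered tip lies 102 mm below this point. Loose, 80 g; at the start it stands in the block, pin down the hole, collar resting on the block's top.
- gauge_tip (a point): free end of the gauge's pin (8 mm diameter)
- tray: fixed empty grey sheet-metal tray on the bench left of the rack, 100 x 160 mm outside (x, y of its own frame; its long y side points roughly to and from the robot), rim 26 mm high, walls 3 mm, floor 3 mm thick; origin at the centre of its underside. (Not the other tray at the back right corner of the bench.)
There are look-alikes about, which are no part of the job. Leave any orange look-alike of the part that bears gauge_handle alone.

How it is judged:
By the outcome, as a careful person would: the job done as asked, in the order asked, and still so for the second after the job is handed in, with the robot touching nothing.
It also fails if it takes over 70 s, if anything falls off the work surface, if the arm or the gripper's body presses on something with over 40 N, if the wrist force passes 120 N, or if a joint passes its speed limit or range.

ROBOT

A 6-joint arm with a two-finger parallel gripper is mounted at the origin on a cart in front of the work surface, level with it; the furniture and walls round the work are solid. World frame = base frame: x ahead of the robot, y to its left, z up, the work surface at z = 0. Lengths are in m, angles in rad, forces in N, time in s.
With the tool pointing down it reaches from about 0.3 to 0.875 m from the base axis. Payload 6.4 kg.
Tool frame: the origin (TCP) lies at the very end of the fingers, on their centre line; the grasp point (between the pads) lies 19 mm behind it (arm.tcp_to_grasp is the distance from the TCP to the grasp point, in m); z points along the fingers, y is the direction in which the jaws open and shut (so a half turn about z gives the same grasp; the last joint's range is limited). The gripper opens to 88 mm and grips with 3 to 60 N. Pads are 18 mm wide; open, the fingers measure 123 mm over their backs; the gripper's body (75 mm by 187 mm) begins 45 mm behind the grasp point.
Start: joints at [-1.351, 0.181, 1.607, -0, 1.354, -0.206], TCP at [0.238, -0.524, 0.239] pointing down, gripper open.
Joint ranges: [-2.99, 2.99], [-0.89, 2.07], [0.3, 2.58], [-1.14, 4.28], [0, 2.63], [-3.12, 3.12]. Speed limits (rad/s): [2.57, 2.57, 3.01, 3.14, 3.14, 3.14].

INTERFACE

Orientations are given as a unit quaternion [x, y, z, w].
In Python, from bench import arm gives the robot as it stands. The module is installed in compiled form; this text tells all that it offers.
- The arm moves only by the tool arm_command, never from a script. Its argument "targets" is a list of rows, each an object with "hand": the finger opening in mm, from 0 to 88.1; "offset": the shift along the tool's x, y, z in mm, a list of three; "rotation": the turn, a rotation vector about the tool's x, y, z in degrees, a list of three. A call has exactly 10 rows; each row is the pose to reach, as a shift and turn from the pose commanded when the call began, along the tool's axes at that moment; what a row does not reach only later rows make up. A row lasts 1/8 s, in which the tool goes at most 62.5 mm and 10.7 degrees, less where a joint would pass 70% of its speed; a pose out of reach is approached as far as the arm can. A call with a gripper value outside its range is refused whole. The fingers move at their own pace and stop on an object; "grip_force" is the grip in N (left out, the last holds). Time passes only in rows, so rows that repeat a pose let the fingers close, or fill a call up. It gives the time, the measured TCP pose, the force and the opening at its end, in the units of the state.
- arm.sense(): the state, without advancing time (a new reading comes with each control period).
- arm.camera(name): name is "side" or "top"; returns the picture (420x560x3 uint8, blue, green, red); there is no depth.
- arm.calibration(name): a dict with "camera_matrix" (3x3 intrinsics, pixels), "k1" (the pictures are not rectified: a ray, as slopes to the right and down, at radius r is drawn at 1 + k1 r^2 times it, then the intrinsics apply), "extrinsics" (4x4, takes a point from camera to world coordinates). Camera axes: x right, y up, looking along -z (the intrinsics and any distortion apply to the point x, -y, -z); pixel columns grow to the right and rows downward; lengths in m; the calibration is good to about 2 mm. A picture is of the moment at which its call begins. calibration takes no time and is no camera call.
- arm.hand_in(): hands the job in, once; it reports no verdict.
The state is a dict: "time_s": time; "qpos": joint angles; "dq": joint speeds; "tau": joint torques, N m; "tcp_pos": TCP position; "orientation": TCP orientation; "contact_force": force on the tool from outside, world axes, zero at the start; "wrist_torque": the same for the moment, N m; "width": finger opening in m.
Only numpy, scipy, OpenCV 4.12 (cv2) and the standard library are available. Lean on these libraries where they do the work, as an engineer would, in place of code of your own. Each camera call takes 0.05 s, during which the arm holds its last target. There are 200 camera calls.

## Working session

There is one attempt and no reset: what is moved stays moved. The work goes in short steps, Python scripts to look and compute and a tool call to move; the robot and the scene stay as the last step left them, time stands still between calls to the robot, and variables do not carry over. Pictures are saved under pics/ and viewed, about 8 in all and at most 12, crops included, and the job is handed in when it is done.

Besides the shell and the picture viewer there is one more tool, called after ">>>" by a JSON object that holds its "fn" and its "kwargs", one argument or row to a line. arm_command: Moves the arm, as the interface text tells. Its arguments: {"type":"object","properties":{"targets":{"type":"array","items":{"type":"object","properties":{"hand":{"type":"number"},"offset":{"type":"array","items":{"type":"number"}},"rotation":{"type":"array","items":{"type":"number"}}}}},"grip_force":{"type":"number"}},"required":["targets"]}

```bash
mkdir -p pics
python3 - <<'E'
from bench import arm
import cv2,numpy as np
for n in("side","top"):
    cv2.imwrite(f"pics/{n}0.png",arm.camera(n)); c=arm.calibration(n); print(n,c["camera_matrix"],c["k1"],np.round(c["extrinsics"],3))
print(arm.sense())
E
```

```text
side [[380.00377913   0.         278.59578181]
 [  0.         380.00377913 207.51342603]
 [  0.           0.           1.        ]] -0.0037612260295488416 [[ 0.937  0.209 -0.281  0.33 ]
 [-0.35   0.539 -0.766 -0.621]
 [-0.008  0.816  0.578  0.589]
 [ 0.     0.     0.     1.   ]]
top [[382.9545312    0.         280.33565073]
 [  0.         382.9545312  209.53879167]
 [  0.           0.           1.        ]] -0.07270384038095933 [[ 0.012  0.983 -0.183  0.398]
 [-1.     0.007 -0.028  0.012]
 [-0.026  0.183  0.983  0.948]
 [ 0.     0.     0.     1.   ]]
{'time_s': 0.1, 'qpos': array([-1.35127713e+00,  1.81484063e-01,  1.60788106e+00, -1.40075295e-06,
        1.35384404e+00, -2.06322757e-01]), 'dq': array([-0.00237406, -0.00120959, -0.00242395,  0.00137976,  0.00015828,
        0.00014603]), 'tau': array([ 3.59312435e-04, -4.34816587e+01, -3.42696655e+01,  7.04137352e-02,
        3.40338238e-02, -3.60444176e-05]), 'tcp_pos': array([ 0.23742088, -0.52316102,  0.23790354]), 'orientation': array([ 9.77417485e-01,  2.11315891e-01, -6.01682384e-06, -8.08232374e-04]), 'contact_force': array([-0.39873292,  0.43813488,  0.35404747]), 'wrist_torque': array([-0.0463745 , -0.04247898, -0.01587301]), 'width': 0.08796693504634573}
```

View pics/top0.png

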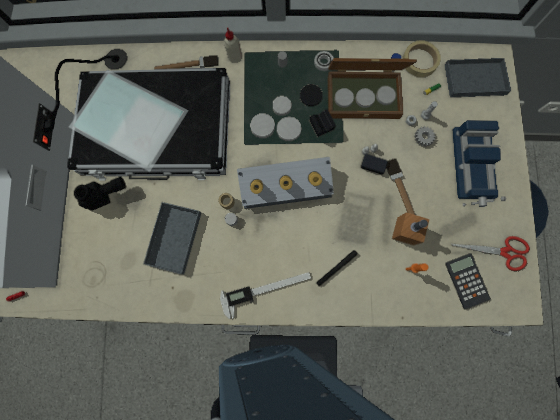

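View pics/side0.png

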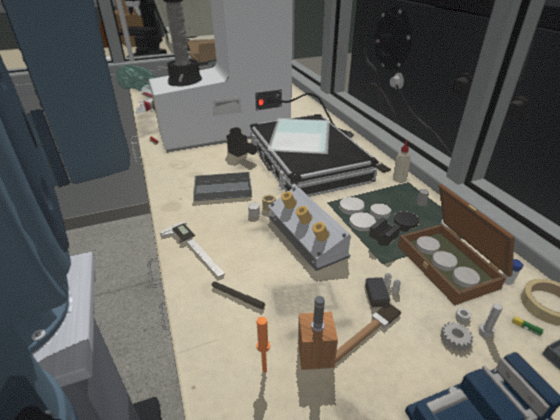

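The top view shows the bushes at about (257,186), (286,182) and (316,178). The block and gauge are at (411,228), the empty tray at (174,238) and the orange decoy at (418,268). In the side view the gauge handle is at (319,310) and the bushes at (288,200), (303,214) and (320,231). Next I'll enlarge crops of these.

```bash
cat > h.py <<'E'
import cv2,numpy as np
from bench import arm
def ray(n,u,v):
    c=arm.calibration(n);K=np.array(c["camera_matrix"]);E=np.array(c["extrinsics"])
    d=cv2.undistortPoints(np.array([[[u,v]]],float),K,np.array([c["k1"],0,0,0.]))[0,0]
    d=E[:3,:3]@np.array([d[0],-d[1],-1]);return E[:3,3],d/np.linalg.norm(d)
def plane(n,u,v,z):
    o,d=ray(n,u,v);return o+d*(z-o[2])/d[2]
def tri(a,b):
    o,d=ray("side",*a);p,e=ray("top",*b)
    s=np.linalg.lstsq(np.c_[d,-e],p-o,rcond=None)[0]
    x,y=o+s[0]*d,p+s[1]*e;return (x+y)/2,np.linalg.norm(x-y)
def proj(n,P):
    c=arm.calibration(n);K=np.array(c["camera_matrix"]);E=np.array(c["extrinsics"])
    q=E[:3,:3].T@(np.asarray(P)-E[:3,3]);x=np.array([q[0],-q[1]])/-q[2]
    x*=1+c["k1"]*(x@x);return K[:2,:2]@x+K[:2,2]
E
python3 - <<'E'
import cv2,numpy as np
t=cv2.imread("pics/top0.png");s=cv2.imread("pics/side0.png")
def crop(i,u,v,w,h,k=5):
    c=cv2.resize(i[v:v+h,u:u+w],None,fx=k,fy=k,interpolation=cv2.INTER_CUBIC)
    for x in range(0,w,10): cv2.putText(c,str(u+x),(x*k,8),0,.3,(0,255,255),1);cv2.line(c,(x*k,10),(x*k,15),(0,255,255))
    for y in range(0,h,10): cv2.putText(c,str(v+y),(0,y*k+3),0,.3,(0,255,0),1);cv2.line(c,(20,y*k),(25,y*k),(0,255,0))
    return c
# 800x600 montage: two crops each 400 wide
a=np.hstack([crop(t,235,150,100,65,5),crop(t,385,200,60,65,5)]);
b=np.hstack([crop(s,265,180,100,65,5),crop(s,290,290,60,65,5)])
b=b[:,:]
cv2.imwrite("pics/m0.png",np.vstack([a,b])[:600])
for n,i,(u,v,w,h) in(("top",t,(235,150,100,65)),("side",s,(265,180,80,65))):
    hsv=cv2.cvtColor(i,cv2.COLOR_BGR2HSV);m=cv2.inRange(hsv,(12,90,70),(32,255,255));z=np.zeros_like(m);z[v:v+h,u:u+w]=m[v:v+h,u:u+w]
    _,_,st,ce=cv2.connectedComponentsWithStats(z)
    for q,c in zip(st[1:],ce[1:]):
        if q[4]>15: print(n,q,c.round(1))
E
```

```text
top [309 172  13  14 146] [314.8 178.5]
top [280 176  12  14 122] [285.5 182.4]
top [250 179  13  15 120] [256.3 186.2]
side [281 191  15  18 168] [288.2 199.4]
side [296 206  15  18 184] [303.2 214.4]
side [313 222  16  19 210] [320.2 230.9]
```

View pics/m0.png

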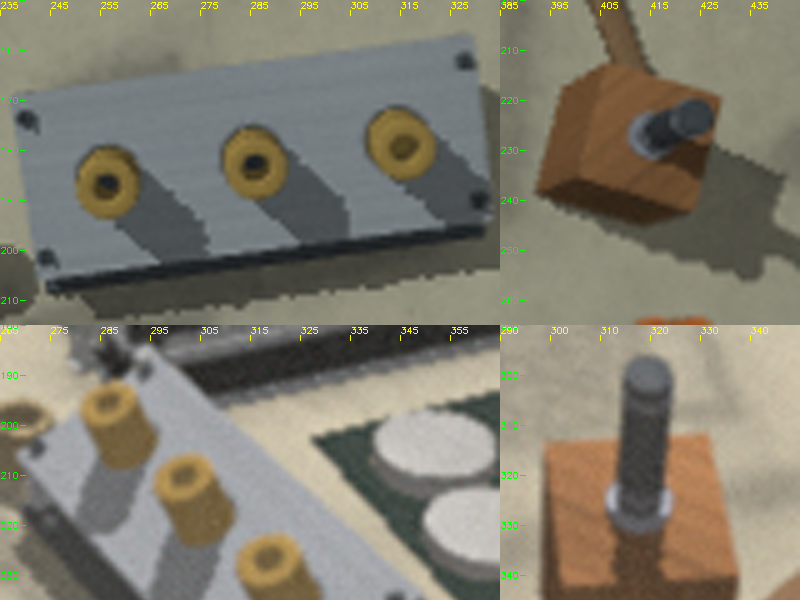

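The enlarged crops show the bush mouths in both views. They also show a lighter floor in the right bore, which hints that it is the blind one, though I will probe all three. The handle's top centre is at about (423.4,221.6) in the top view and (319.4,298.2) in the side view.

Run:
```python
from h import *
np.set_printoptions(precision=4,suppress=True)
B={}
for k,a,b in(("L",(286.6,195.4),(256,186.2)),("M",(301.4,209.8),(285.8,182.2)),("R",(318.8,225.8),(315.4,178.6)),("handtop",(319.4,298.2),(423.4,221.6)),("collar",(317.6,326.0),(415.8,226.2))): B[k]=tri(a,b);print(k,*B[k])
# predicted handle heights: top z=.076+.004+.060=.140
print("handtop by plane",plane("side",319.4,298.2,.14),plane("top",423.4,221.6,.14))
print("collar",plane("side",317.6,326,.079),plane("top",415.8,226.2,.079))
d=B["L"][0]-B["R"][0];print("row",d,np.linalg.norm(d),np.degrees(np.arctan2(-d[0],d[1])))
# rack plate corners by far-edge height .072, low edge .072-.094*tan23
lo=.072-.094*np.tan(np.radians(23));print(lo)
for u,v,z in((238.1,168.6,.072),(329,157,.072),(244,206.5,lo),(332,196,lo)):print(plane("top",u-.4,v-.4,z))
# tray
t=cv2.imread("pics/top0.png")[195:285,135:215];s=cv2.imread("pics/side0.png")[165:210,185:265]
k=5
a=cv2.resize(t,None,fx=k,fy=k,interpolation=2);b=cv2.resize(s,None,fx=k,fy=k,interpolation=2)
b=cv2.copyMakeBorder(b,0,a.shape[0]-b.shape[0],0,0,0);c=np.hstack([a,b]);cv2.imwrite("pics/tray.png",c)
```

```text
L [0.6141 0.0942 0.0803] 0.001093041407988078
M [0.6234 0.0246 0.0815] 0.0016918021051439607
R [ 0.6333 -0.0446  0.0824] 0.00040619343999381455
handtop [ 0.5239 -0.2716  0.1386] 0.001178281947670634
collar [ 0.5228 -0.2751  0.0763] 0.0013283079245070767
handtop by plane [ 0.5227 -0.2726  0.14  ] [ 0.5242 -0.2713  0.14  ]
collar [ 0.5211 -0.2769  0.079 ] [ 0.523  -0.2745  0.079 ]
row [-0.0192  0.1388 -0.0022] 0.14010808205138187 7.8757066400977465
0.03209936727629715
[0.6608 0.1397 0.072 ]
[ 0.6904 -0.0771  0.072 ]
[0.5764 0.1278 0.0321]
[ 0.604  -0.0872  0.0321]
```

View pics/tray.png

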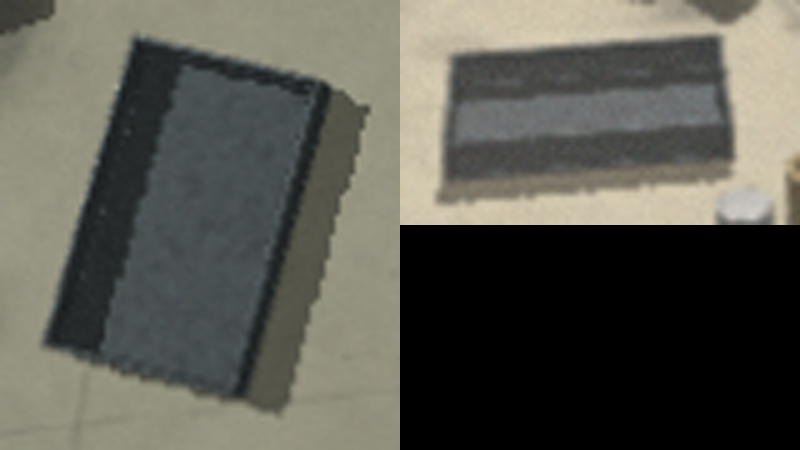

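The tray rim corners in the crop are (137,37), (328,87), (240,398) and (43,345). Next is a helper to turn targets into move numbers, then the approach to the gauge.

```bash
cat >> h.py <<'E'
from scipy.spatial.transform import Rotation as Rn
np.set_printoptions(precision=4,suppress=True)
YAW=np.radians(7.9)
def Rt(yaw=YAW,tilt=0):
    # tool z down, tilted forward by tilt (deg) in direction yaw
    return Rn.from_euler('z',yaw)*Rn.from_euler('y',-np.radians(tilt))*Rn.from_euler('x',180,degrees=True)
def rel(*W):
    s=arm.sense();R0=Rn.from_quat(s["orientation"])
    print("t",round(s["time_s"],2),"tcp",s["tcp_pos"],"w",round(s["width"]*1e3,1),"F",s["contact_force"])
    for p,R in W:
        print("off",np.round(R0.inv().apply(np.array(p)-s["tcp_pos"])*1e3,1),"rot",np.round((R0.inv()*R).as_rotvec(degrees=True),1))
AX=Rt(tilt=23).apply([0,0,-1])  # bush axis, out
E
python3 - <<'E'
from h import *
print(AX)
q=np.array([(137,37),(328,87),(240,398),(43,345)])/5+[134.6,194.6]
P=np.array([plane("top",*a,.026) for a in q]);print(P,P.mean(0))
for a in q: pass
e=P[0]-P[3];print("tray y dir yaw",np.degrees(np.arctan2(-e[0],e[1])),np.linalg.norm(e),np.linalg.norm(P[0]-P[1]))
print("orange",plane("top",417.5,267.5,0.06))
R=Rt()
rel(((.523,-.2735,.20),R),((.523,-.2735,.091),R))
E
```

```text
[-0.387  -0.0537  0.9205]
[[0.5868 0.3339 0.026 ]
 [0.5621 0.2359 0.026 ]
 [0.4096 0.2716 0.026 ]
 [0.4334 0.3707 0.026 ]] [0.498 0.303 0.026]
tray y dir yaw -103.47293076552349 0.15774563250391133 0.10110419750410853
orange [ 0.4299 -0.28    0.06  ]
t 0.1 tcp [ 0.2374 -0.5232  0.2379] w 88.0 F [-0.3987  0.4381  0.354 ]
off [ 363.2 -109.3   38.2] rot [-0.1 -0.  16.5]
off [ 363.2 -109.2  147.2] rot [-0.1 -0.  16.5]
```

>>> {"fn": "arm_command", "kwargs": {
  "targets": [
    {"hand":60,"offset":[60,-18,0],"rotation":[0,0,5]},
    {"hand":60,"offset":[120,-36,0],"rotation":[0,0,10]},
    {"hand":60,"offset":[180,-54,0],"rotation":[0,0,16.5]},
    {"hand":60,"offset":[240,-72,0],"rotation":[0,0,16.5]},
    {"hand":60,"offset":[300,-90,0],"rotation":[0,0,16.5]},
    {"hand":60,"offset":[363.2,-109.3,15],"rotation":[0,0,16.5]},
    {"hand":60,"offset":[363.2,-109.3,38],"rotation":[0,0,16.5]},
    {"hand":60,"offset":[363.2,-109.3,38],"rotation":[0,0,16.5]},
    {"hand":60,"offset":[363.2,-109.3,38],"rotation":[0,0,16.5]},
    {"hand":60,"offset":[363.2,-109.3,38],"rotation":[0,0,16.5]}
  ]
}}

```text
time_s: 1.35
tcp_pos: [0.5231, -0.2753, 0.2019]
orientation: [0.998, 0.068, 0.001, 0.001]
contact_force: [0.3, -0.6, 0.3]
width: 0.0602
```

Run:
```python
from h import *
R=Rt()
rel(((.523,-.2735,.120),R),((.523,-.2735,.091),R))
```

```text
t 1.35 tcp [ 0.5231 -0.2753  0.2019] w 60.2 F [ 0.3498 -0.6249  0.2513]
off [ 0.1 -1.9 81.9] rot [ 0.1 -0.1 -0.1]
off [  0.1  -2.  110.9] rot [ 0.1 -0.1 -0.1]
```

>>> {"fn": "arm_command", "kwargs": {
  "targets": [
    {"hand":60,"offset":[0,-2,50],"rotation":[0,0,0]},
    {"hand":60,"offset":[0,-2,90],"rotation":[0,0,0]},
    {"hand":60,"offset":[0,-2,111],"rotation":[0,0,0]},
    {"hand":60,"offset":[0,-2,111],"rotation":[0,0,0]},
    {"hand":12,"offset":[0,-2,111],"rotation":[0,0,0]},
    {"hand":12,"offset":[0,-2,111],"rotation":[0,0,0]},
    {"hand":12,"offset":[0,-2,111],"rotation":[0,0,0]},
    {"hand":12,"offset":[0,-2,111],"rotation":[0,0,0]},
    {"hand":12,"offset":[0,-2,111],"rotation":[0,0,0]},
    {"hand":12,"offset":[0,-2,111],"rotation":[0,0,0]}
  ],
  "grip_force": 25
}}

```text
time_s: 2.6
tcp_pos: [0.523, -0.2722, 0.09]
orientation: [0.998, 0.069, 0.0, 0.0]
contact_force: [-0.4, -0.3, 2.2]
width: 0.0153
```

Run:
```python
from h import *
R=Rt()
rel(((.523,-.2735,.20),R))
s=arm.sense();print(s["wrist_torque"])
a=arm.camera("side");b=arm.camera("top")
cv2.imwrite("pics/g1.png",np.hstack([cv2.resize(a[250:370,270:370],None,fx=4,fy=4),cv2.resize(b[170:290,360:460],None,fx=4,fy=4)]))
```

```text
t 2.6 tcp [ 0.523  -0.2722  0.09  ] w 15.3 F [-0.3687 -0.2594  2.1694]
off [  -0.2    1.3 -110. ] rot [ 0. -0.  0.]
[ 0.0279  0.0196 -0.0783]
```

View pics/g1.png

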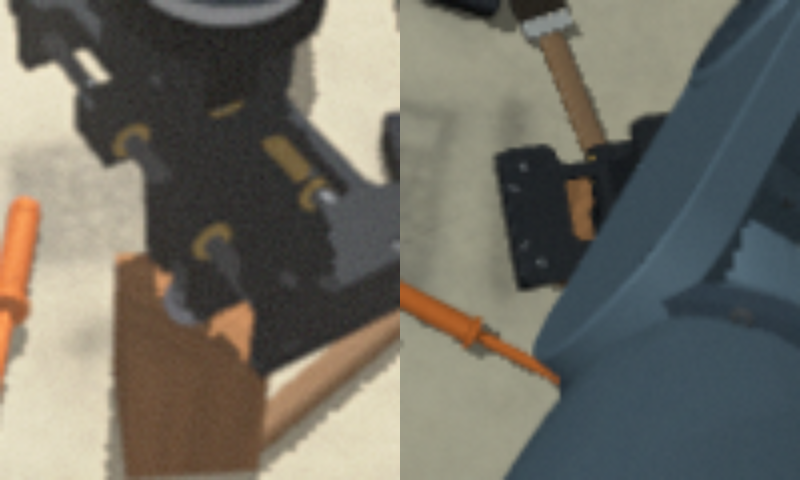

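The gauge is gripped, with the jaws at 15.3 mm. Now I'll lift it and go to the left bush.

Run:
```python
from h import *
L=np.array([.6141,.0942,.0808]);T=Rt(tilt=23)
rel(((.523,-.2722,.24),Rt()),(L+AX*(82+45)*1e-3+[0,0,.02],T),(L+AX*(82+20)*1e-3,T))
```

```text
t 2.7 tcp [ 0.523  -0.2722  0.0899] w 15.6 F [-0.6524 -0.0392  2.6348]
off [   0.     0.  -150.1] rot [ 0. -0.  0.]
off [  91.  -350.4 -127.8] rot [ 0. 23.  0.]
off [ 100.8 -350.4  -84.8] rot [ 0. 23.  0.]
```

>>> {"fn": "arm_command", "kwargs": {
  "targets": [
    {"hand":12,"offset":[0,0,-40],"rotation":[0,0,0]},
    {"hand":12,"offset":[0,0,-95],"rotation":[0,0,0]},
    {"hand":12,"offset":[0,0,-150],"rotation":[0,0,0]},
    {"hand":12,"offset":[15,-55,-150],"rotation":[0,5,0]},
    {"hand":12,"offset":[30,-115,-150],"rotation":[0,10,0]},
    {"hand":12,"offset":[45,-175,-145],"rotation":[0,15,0]},
    {"hand":12,"offset":[60,-235,-140],"rotation":[0,20,0]},
    {"hand":12,"offset":[76,-295,-134],"rotation":[0,23,0]},
    {"hand":12,"offset":[91,-350,-128],"rotation":[0,23,0]},
    {"hand":12,"offset":[91,-350,-128],"rotation":[0,23,0]}
  ]
}}

```text
time_s: 3.95
tcp_pos: [0.5636, 0.0915, 0.2166]
orientation: [0.978, 0.071, 0.198, -0.015]
contact_force: [0.1, -0.2, -1.1]
width: 0.0154
```

Run:
```python
from h import *
L=np.array([.6141,.0942,.0808]);T=Rt(tilt=23)
rel((L+AX*(82+12)*1e-3,T))
```

```text
t 3.95 tcp [0.5636 0.0915 0.2166] w 15.4 F [ 0.0585 -0.1768 -1.0963]
off [-6.6  4.4 50.7] rot [-0.2  0.1  0.3]
```

>>> {"fn": "arm_command", "kwargs": {
  "targets": [
    {"hand":12,"offset":[-3,2,20],"rotation":[0,0,0]},
    {"hand":12,"offset":[-6.6,2.5,40],"rotation":[0,0,0]},
    {"hand":12,"offset":[-6.6,2.5,50],"rotation":[0,0,0]},
    {"hand":12,"offset":[-6.6,2.5,50],"rotation":[0,0,0]},
    {"hand":12,"offset":[-6.6,2.5,50],"rotation":[0,0,0]},
    {"hand":12,"offset":[-6.6,2.5,50],"rotation":[0,0,0]},
    {"hand":12,"offset":[-6.6,2.5,50],"rotation":[0,0,0]},
    {"hand":12,"offset":[-6.6,2.5,50],"rotation":[0,0,0]},
    {"hand":12,"offset":[-6.6,2.5,50],"rotation":[0,0,0]},
    {"hand":12,"offset":[-6.6,2.5,50],"rotation":[0,0,0]}
  ]
}}

```text
time_s: 5.2
tcp_pos: [0.5786, 0.0865, 0.1691]
orientation: [0.978, 0.067, 0.199, -0.014]
contact_force: [-0.7, 0.6, -1.7]
width: 0.0153
```

Run:
```python
from h import *
L=np.array([.6141,.0942,.0808]);T=Rt(tilt=23)
rel((L+AX*(82+12)*1e-3,T))
s=arm.sense();R0=Rn.from_quat(s["orientation"]);tip=s["tcp_pos"]+R0.apply([0,0,.082])
for n in("side","top"): print(n,"tip",proj(n,tip),"L",proj(n,L))
a=arm.camera("side");b=arm.camera("top")
cv2.imwrite("pics/p1.png",np.hstack([cv2.resize(a[160:240,255:335],None,fx=5,fy=5,interpolation=2),cv2.resize(b[140:220,225:305],None,fx=5,fy=5,interpolation=2)]))
```

```text
t 5.2 tcp [0.5786 0.0865 0.1691] w 15.3 F [-0.6596  0.5872 -1.6971]
off [-1.2 -2.8  1.5] rot [-0. -0. -0.]
side tip [285.8878 191.7035] L [286.8188 195.151 ]
top tip [256.8173 186.6073] L [255.911  186.3666]
```

View pics/p1.png

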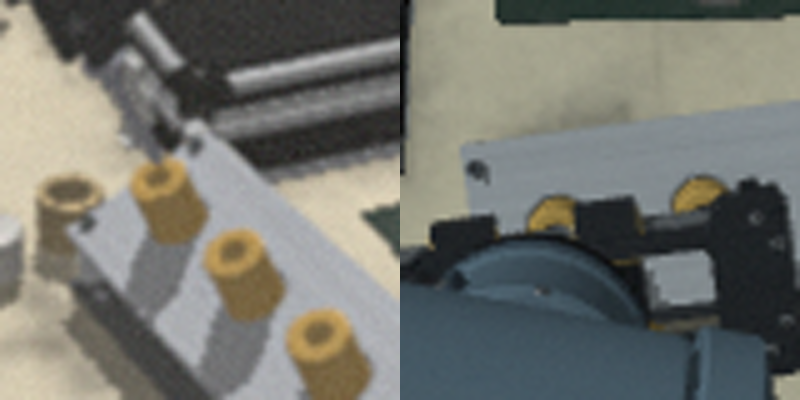

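The side view shows the pin tip at about (285.6,191.0). I predicted (285.9,191.7), so they agree within a pixel. I'll centre it and enter the bore.

>>> {"fn": "arm_command", "kwargs": {
  "targets": [
    {"hand":12,"offset":[-1.2,-2.8,2],"rotation":[0,0,0]},
    {"hand":12,"offset":[-1.2,-2.8,2],"rotation":[0,0,0]},
    {"hand":12,"offset":[-1.2,-2.8,4],"rotation":[0,0,0]},
    {"hand":12,"offset":[-1.2,-2.8,7],"rotation":[0,0,0]},
    {"hand":12,"offset":[-1.2,-2.8,10],"rotation":[0,0,0]},
    {"hand":12,"offset":[-1.2,-2.8,13],"rotation":[0,0,0]},
    {"hand":12,"offset":[-1.2,-2.8,16],"rotation":[0,0,0]},
    {"hand":12,"offset":[-1.2,-2.8,19],"rotation":[0,0,0]},
    {"hand":12,"offset":[-1.2,-2.8,21],"rotation":[0,0,0]},
    {"hand":12,"offset":[-1.2,-2.8,21],"rotation":[0,0,0]}
  ]
}}

```text
time_s: 6.55
tcp_pos: [0.5852, 0.0902, 0.1491]
orientation: [0.978, 0.067, 0.199, -0.014]
contact_force: [0.2, -0.2, -0.3]
width: 0.0153
```

Run:
```python
from h import *
L=np.array([.6141,.0942,.0808]);T=Rt(tilt=23)
rel((L+AX*(82-8)*1e-3,T),(L+AX*(82-48)*1e-3,T))
a=arm.camera("side");cv2.imwrite("pics/p2.png",cv2.resize(a[150:230,245:325],None,fx=5,fy=5,interpolation=2))
```

```text
t 6.55 tcp [0.5852 0.0902 0.1491] w 15.3 F [ 0.2186 -0.2242 -0.2999]
off [0.2 0.  0.3] rot [-0.  0. -0.]
off [ 0.2  0.  40.3] rot [-0.  0. -0.]
```

View pics/p2.png

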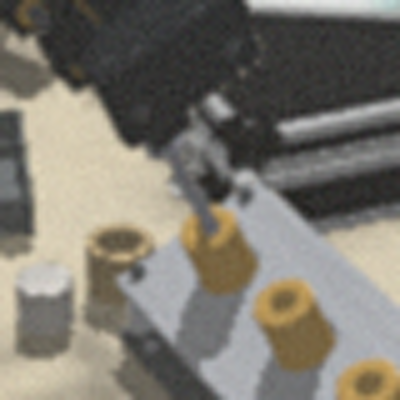

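The pin is in the bore with no contact force. I'll advance to 50 mm.

>>> {"fn": "arm_command", "kwargs": {
  "targets": [
    {"hand":12,"offset":[0,0,5],"rotation":[0,0,0]},
    {"hand":12,"offset":[0,0,10],"rotation":[0,0,0]},
    {"hand":12,"offset":[0,0,15],"rotation":[0,0,0]},
    {"hand":12,"offset":[0,0,20],"rotation":[0,0,0]},
    {"hand":12,"offset":[0,0,25],"rotation":[0,0,0]},
    {"hand":12,"offset":[0,0,30],"rotation":[0,0,0]},
    {"hand":12,"offset":[0,0,35],"rotation":[0,0,0]},
    {"hand":12,"offset":[0,0,40],"rotation":[0,0,0]},
    {"hand":12,"offset":[0,0,42],"rotation":[0,0,0]},
    {"hand":12,"offset":[0,0,42],"rotation":[0,0,0]}
  ]
}}

```text
time_s: 7.85
tcp_pos: [0.6015, 0.0925, 0.1105]
orientation: [0.978, 0.067, 0.199, -0.014]
contact_force: [-0.2, 0.8, -0.5]
width: 0.0153
```

Run:
```python
from h import *
L=np.array([.6141,.0942,.0808]);M=np.array([.6235,.0248,.0814]);T=Rt(tilt=23)
rel((L+AX*(82+14)*1e-3,T),(M+AX*(82+14)*1e-3,T),(M+AX*(82-10)*1e-3,T))
print(arm.sense()["wrist_torque"])
```

```text
t 7.85 tcp [0.6015 0.0925 0.1105] w 15.3 F [-0.1758  0.7834 -0.46  ]
off [  0.   -0.  -63.7] rot [-0.  0. -0.]
off [  0.1  70.  -64.3] rot [-0.  0. -0.]
off [  0.1  70.  -40.3] rot [-0.  0. -0.]
[-0.0725  0.2118 -0.0188]
```

The left bore is through: 50 mm deep with no force. I'll withdraw and go to the middle one.

>>> {"fn": "arm_command", "kwargs": {
  "targets": [
    {"hand":12,"offset":[0,0,-25],"rotation":[0,0,0]},
    {"hand":12,"offset":[0,0,-50],"rotation":[0,0,0]},
    {"hand":12,"offset":[0,0,-68],"rotation":[0,0,0]},
    {"hand":12,"offset":[0,0,-68],"rotation":[0,0,0]},
    {"hand":12,"offset":[0,25,-68],"rotation":[0,0,0]},
    {"hand":12,"offset":[0,50,-68],"rotation":[0,0,0]},
    {"hand":12,"offset":[0,70,-66],"rotation":[0,0,0]},
    {"hand":12,"offset":[0,70,-62],"rotation":[0,0,0]},
    {"hand":12,"offset":[0,70,-62],"rotation":[0,0,0]},
    {"hand":12,"offset":[0,70,-62],"rotation":[0,0,0]}
  ]
}}

```text
time_s: 9.1
tcp_pos: [0.5868, 0.0206, 0.1673]
orientation: [0.978, 0.068, 0.199, -0.014]
contact_force: [-0.3, -0.3, -0.8]
width: 0.0153
```

Run:
```python
from h import *
M=np.array([.6235,.0248,.0814]);T=Rt(tilt=23)
rel((M+AX*(82-10)*1e-3,T),(M+AX*(82-26)*1e-3,T),(M+AX*(82-50)*1e-3,T))
a=arm.camera("side");cv2.imwrite("pics/p3.png",cv2.resize(a[165:245,260:340],None,fx=5,fy=5,interpolation=2))
```

```text
t 9.1 tcp [0.5868 0.0206 0.1673] w 15.3 F [-0.2618 -0.292  -0.7598]
off [ 0.4  0.9 21.5] rot [-0.  0.  0.]
off [ 0.4  0.9 37.5] rot [-0.  0.  0.]
off [ 0.4  0.9 61.5] rot [-0.  0.  0.]
```

View pics/p3.png

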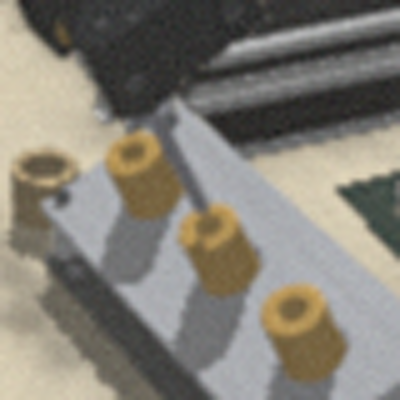

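The pin at (205,210) is over the middle mouth, at about (206,226). Now I'll probe it.

>>> {"fn": "arm_command", "kwargs": {
  "targets": [
    {"hand":12,"offset":[0.4,0.8,4],"rotation":[0,0,0]},
    {"hand":12,"offset":[0.4,0.8,10],"rotation":[0,0,0]},
    {"hand":12,"offset":[0.4,0.8,17],"rotation":[0,0,0]},
    {"hand":12,"offset":[0.4,0.8,24],"rotation":[0,0,0]},
    {"hand":12,"offset":[0.4,0.8,31],"rotation":[0,0,0]},
    {"hand":12,"offset":[0.4,0.8,38],"rotation":[0,0,0]},
    {"hand":12,"offset":[0.4,0.8,45],"rotation":[0,0,0]},
    {"hand":12,"offset":[0.4,0.8,53],"rotation":[0,0,0]},
    {"hand":12,"offset":[0.4,0.8,61],"rotation":[0,0,0]},
    {"hand":12,"offset":[0.4,0.8,61],"rotation":[0,0,0]}
  ]
}}

```text
time_s: 10.4
tcp_pos: [0.6111, 0.0224, 0.1109]
orientation: [0.978, 0.067, 0.198, -0.014]
contact_force: [-0.2, -0.3, -0.7]
width: 0.0154
```

Run:
```python
from h import *
M=np.array([.6235,.0248,.0814]);Q=np.array([.633,-.0446,.0818]);T=Rt(tilt=23)
rel((M+AX*(82+14)*1e-3,T),(Q+AX*(82+14)*1e-3,T),(Q+AX*(82-10)*1e-3,T))
```

```text
t 10.4 tcp [0.6111 0.0224 0.1109] w 15.4 F [-0.2059 -0.3274 -0.6892]
off [  0.   -0.7 -63.9] rot [-0.   0.1 -0. ]
off [  0.1  69.4 -64.3] rot [-0.   0.1 -0. ]
off [  0.1  69.4 -40.3] rot [-0.   0.1 -0. ]
```

The middle bore is through as well, at 50 mm with no force. Next is the right one.

>>> {"fn": "arm_command", "kwargs": {
  "targets": [
    {"hand":12,"offset":[0,0,-25],"rotation":[0,0,0]},
    {"hand":12,"offset":[0,0,-50],"rotation":[0,0,0]},
    {"hand":12,"offset":[0,0,-68],"rotation":[0,0,0]},
    {"hand":12,"offset":[0,0,-68],"rotation":[0,0,0]},
    {"hand":12,"offset":[0,25,-68],"rotation":[0,0,0]},
    {"hand":12,"offset":[0,50,-68],"rotation":[0,0,0]},
    {"hand":12,"offset":[0,70,-66],"rotation":[0,0,0]},
    {"hand":12,"offset":[0,70,-62],"rotation":[0,0,0]},
    {"hand":12,"offset":[0,70,-62],"rotation":[0,0,0]},
    {"hand":12,"offset":[0,70,-62],"rotation":[0,0,0]}
  ]
}}

```text
time_s: 11.65
tcp_pos: [0.5966, -0.0494, 0.1684]
orientation: [0.978, 0.068, 0.199, -0.014]
contact_force: [-1.3, 1.1, -0.0]
width: 0.0149
```

Run:
```python
from h import *
Q=np.array([.633,-.0446,.0818]);T=Rt(tilt=23)
rel((Q+AX*(82-10)*1e-3,T),(Q+AX*(82-27)*1e-3,T),(Q+AX*(82-32)*1e-3,T))
```

```text
t 11.65 tcp [ 0.5966 -0.0494  0.1684] w 14.9 F [-1.3233  1.0857 -0.0233]
off [-0.   0.3 22.1] rot [-0.  0.  0.]
off [-0.   0.3 39.1] rot [-0.  0.  0.]
off [-0.   0.3 44.1] rot [-0.  0.  0.]
```

>>> {"fn": "arm_command", "kwargs": {
  "targets": [
    {"hand":12,"offset":[0,0,5],"rotation":[0,0,0]},
    {"hand":12,"offset":[0,0,12],"rotation":[0,0,0]},
    {"hand":12,"offset":[0,0,18],"rotation":[0,0,0]},
    {"hand":12,"offset":[0,0,24],"rotation":[0,0,0]},
    {"hand":12,"offset":[0,0,30],"rotation":[0,0,0]},
    {"hand":12,"offset":[0,0,36],"rotation":[0,0,0]},
    {"hand":12,"offset":[0,0,38],"rotation":[0,0,0]},
    {"hand":12,"offset":[0,0,39.5],"rotation":[0,0,0]},
    {"hand":12,"offset":[0,0,41],"rotation":[0,0,0]},
    {"hand":12,"offset":[0,0,41],"rotation":[0,0,0]}
  ]
}}

```text
time_s: 12.9
tcp_pos: [0.6137, -0.0485, 0.1338]
orientation: [0.977, 0.068, 0.2, -0.013]
contact_force: [-12.2, -0.2, 18.4]
width: 0.0151
```

Run:
```python
from h import *
Q=np.array([.633,-.0446,.0818]);T=Rt(tilt=23)
rel((Q+AX*(82-28)*1e-3,T),(Q+AX*(82-50)*1e-3,T))
```

```text
t 12.9 tcp [ 0.6137 -0.0485  0.1338] w 15.1 F [-12.2393  -0.1728  18.4194]
off [-2.3 -1.2  1.5] rot [ 0.1 -0.2  0.1]
off [-2.3 -1.2 23.5] rot [ 0.1 -0.2  0.1]
```

The right bore stopped the pin at about 27 mm with roughly 22 N along the axis, so it is the blind one. Back to the block.

Run:
```python
from h import *
Q=np.array([.633,-.0446,.0818]);T=Rt(tilt=23)
rel((Q+AX*(82+25)*1e-3,T),(Q+AX*(82+60)*1e-3,T),((.523,-.2722,.215),Rt()),((.523,-.2722,.172),Rt()))
```

```text
t 12.9 tcp [ 0.6137 -0.0485  0.1338] w 15.1 F [-12.2393  -0.1728  18.4194]
off [ -2.1  -1.1 -51.5] rot [ 0.1 -0.2  0.1]
off [ -2.   -1.1 -86.5] rot [ 0.1 -0.2  0.1]
off [ -79.2  209.2 -121.9] rot [  0.1 -23.2   0. ]
off [-96.1 209.1 -82.4] rot [  0.1 -23.2   0. ]
```

>>> {"fn": "arm_command", "kwargs": {
  "targets": [
    {"hand":12,"offset":[0,0,-20],"rotation":[0,0,0]},
    {"hand":12,"offset":[-2,-1,-55],"rotation":[0,0,0]},
    {"hand":12,"offset":[-2,-1,-88],"rotation":[0,0,0]},
    {"hand":12,"offset":[-15,45,-100],"rotation":[0,-4,0]},
    {"hand":12,"offset":[-32,95,-110],"rotation":[0,-9,0]},
    {"hand":12,"offset":[-50,145,-116],"rotation":[0,-15,0]},
    {"hand":12,"offset":[-65,180,-120],"rotation":[0,-20,0]},
    {"hand":12,"offset":[-79,209,-122],"rotation":[0,-23.2,0]},
    {"hand":12,"offset":[-79,209,-122],"rotation":[0,-23.2,0]},
    {"hand":12,"offset":[-79,209,-122],"rotation":[0,-23.2,0]}
  ]
}}

```text
time_s: 14.15
tcp_pos: [0.5224, -0.271, 0.2124]
orientation: [0.998, 0.069, -0.001, -0.0]
contact_force: [-0.9, -0.1, -0.8]
width: 0.0153
```

Run:
```python
from h import *
rel(((.523,-.2722,.172),Rt()))
```

```text
t 14.15 tcp [ 0.5224 -0.271   0.2124] w 15.3 F [-0.9096 -0.1002 -0.7534]
off [ 0.5  1.2 40.4] rot [-0.   0.1 -0. ]
```

>>> {"fn": "arm_command", "kwargs": {
  "targets": [
    {"hand":12,"offset":[0.5,0.7,20],"rotation":[0,0,0]},
    {"hand":12,"offset":[0.5,0.7,40],"rotation":[0,0,0]},
    {"hand":12,"offset":[0.5,0.7,40],"rotation":[0,0,0]},
    {"hand":12,"offset":[0.5,0.7,40],"rotation":[0,0,0]},
    {"hand":12,"offset":[0.5,0.7,40],"rotation":[0,0,0]},
    {"hand":12,"offset":[0.5,0.7,40],"rotation":[0,0,0]},
    {"hand":12,"offset":[0.5,0.7,40],"rotation":[0,0,0]},
    {"hand":12,"offset":[0.5,0.7,40],"rotation":[0,0,0]},
    {"hand":12,"offset":[0.5,0.7,40],"rotation":[0,0,0]},
    {"hand":12,"offset":[0.5,0.7,40],"rotation":[0,0,0]}
  ]
}}

```text
time_s: 15.4
tcp_pos: [0.5226, -0.2724, 0.1724]
orientation: [0.998, 0.069, -0.002, 0.0]
contact_force: [0.2, -0.8, -0.1]
width: 0.0153
```

Run:
```python
from h import *
rel(((.523,-.2722,.150),Rt()))
a=arm.camera("side");cv2.imwrite("pics/b1.png",cv2.resize(a[270:360,270:370],None,fx=6,fy=6,interpolation=2))
print(proj("side",(.523,-.2722,.076)),proj("side",(.523,-.2722,.090)))
```

```text
t 15.4 tcp [ 0.5226 -0.2724  0.1724] w 15.3 F [ 0.2042 -0.8284 -0.1017]
off [ 0.5 -0.1 22.4] rot [-0.   0.2 -0. ]
[317.3492 324.5906] [317.7911 319.0355]
```

View pics/b1.png

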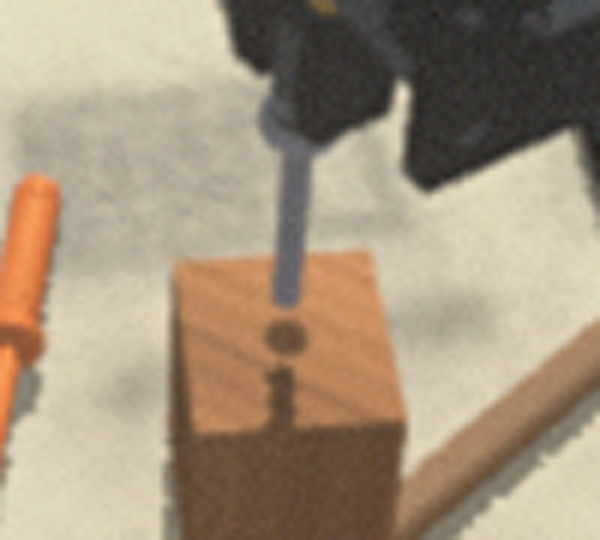

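The tip at (286,303) is directly above the hole at (287,338), lined up across the image, with the gap about as predicted. I'll lower it.

>>> {"fn": "arm_command", "kwargs": {
  "targets": [
    {"hand":12,"offset":[0.4,0,5],"rotation":[0,0.1,0]},
    {"hand":12,"offset":[0.4,0,10],"rotation":[0,0.1,0]},
    {"hand":12,"offset":[0.4,0,14],"rotation":[0,0.1,0]},
    {"hand":12,"offset":[0.4,0,17],"rotation":[0,0.1,0]},
    {"hand":12,"offset":[0.4,0,20],"rotation":[0,0.1,0]},
    {"hand":12,"offset":[0.4,0,23],"rotation":[0,0.1,0]},
    {"hand":12,"offset":[0.4,0,26],"rotation":[0,0.1,0]},
    {"hand":12,"offset":[0.4,0,29],"rotation":[0,0.1,0]},
    {"hand":12,"offset":[0.4,0,32],"rotation":[0,0.1,0]},
    {"hand":12,"offset":[0.4,0,32],"rotation":[0,0.1,0]}
  ]
}}

```text
time_s: 16.7
tcp_pos: [0.5227, -0.2722, 0.1402]
orientation: [0.998, 0.069, -0.001, -0.0]
contact_force: [-0.2, -0.6, -0.9]
width: 0.0153
```

Run:
```python
from h import *
rel(((.523,-.2722,.090),Rt()))
```

```text
t 16.7 tcp [ 0.5227 -0.2722  0.1402] w 15.3 F [-0.1908 -0.6126 -0.8964]
off [ 0.4  0.  50.2] rot [-0.   0.1 -0. ]
```

>>> {"fn": "arm_command", "kwargs": {
  "targets": [
    {"hand":12,"offset":[0.3,0,10],"rotation":[0,0,0]},
    {"hand":12,"offset":[0.3,0,20],"rotation":[0,0,0]},
    {"hand":12,"offset":[0.3,0,30],"rotation":[0,0,0]},
    {"hand":12,"offset":[0.3,0,40],"rotation":[0,0,0]},
    {"hand":12,"offset":[0.3,0,46],"rotation":[0,0,0]},
    {"hand":12,"offset":[0.3,0,50],"rotation":[0,0,0]},
    {"hand":12,"offset":[0.3,0,50],"rotation":[0,0,0]},
    {"hand":50,"offset":[0.3,0,50],"rotation":[0,0,0]},
    {"hand":50,"offset":[0.3,0,50],"rotation":[0,0,0]},
    {"hand":50,"offset":[0.3,0,50],"rotation":[0,0,0]}
  ]
}}

```text
time_s: 17.95
tcp_pos: [0.5232, -0.2724, 0.0908]
orientation: [0.998, 0.069, -0.001, 0.0]
contact_force: [0.5, 0.6, 0.0]
width: 0.0429
```

Run:
```python
from h import *
Q=np.array([.633,-.0446,.0818]);T=Rt(tilt=23)
rel(((.523,-.2722,.180),Rt()),(Q+AX*.06+[0,0,.06],T),(Q+AX*.03,T),(Q-AX*.025,T))
```

```text
t 17.95 tcp [ 0.5232 -0.2724  0.0908] w 42.9 F [0.5498 0.6192 0.0417]
off [ -0.3  -0.2 -89.2] rot [ 0.   0.1 -0. ]
off [ 116.4 -210.5 -106.5] rot [ 0.  23.1  0. ]
off [ 128.3 -210.5  -18.9] rot [ 0.  23.1  0. ]
off [ 149.8 -210.6   31.7] rot [ 0.  23.1  0. ]
```

>>> {"fn": "arm_command", "kwargs": {
  "targets": [
    {"hand":50,"offset":[0,0,-40],"rotation":[0,0,0]},
    {"hand":50,"offset":[0,0,-95],"rotation":[0,0,0]},
    {"hand":50,"offset":[0,0,-110],"rotation":[0,0,0]},
    {"hand":50,"offset":[25,-45,-110],"rotation":[0,6,0]},
    {"hand":50,"offset":[50,-90,-110],"rotation":[0,12,0]},
    {"hand":50,"offset":[75,-135,-110],"rotation":[0,18,0]},
    {"hand":50,"offset":[100,-180,-108],"rotation":[0,23,0]},
    {"hand":50,"offset":[116.4,-210.5,-106],"rotation":[0,23.1,0]},
    {"hand":50,"offset":[116.4,-210.5,-106],"rotation":[0,23.1,0]},
    {"hand":50,"offset":[116.4,-210.5,-106],"rotation":[0,23.1,0]}
  ]
}}

```text
time_s: 19.2
tcp_pos: [0.6094, -0.0482, 0.1959]
orientation: [0.978, 0.068, 0.199, -0.014]
contact_force: [-0.2, 0.0, 0.8]
width: 0.0499
```

Run:
```python
from h import *
Q=np.array([.633,-.0446,.0818]);T=Rt(tilt=23)
rel((Q+AX*.02,T),(Q-AX*.025,T))
a=arm.camera("side");cv2.imwrite("pics/s1.png",np.vstack([cv2.resize(a[270:360,270:370],None,fx=3,fy=3,interpolation=2),cv2.resize(a[170:260,260:360],None,fx=3,fy=3,interpolation=2)]))
```

```text
t 19.2 tcp [ 0.6094 -0.0482  0.1959] w 49.9 F [-0.2336  0.0018  0.7512]
off [-22.5  -0.3  94.3] rot [0. 0. 0.]
off [-22.5  -0.3 139.3] rot [0. 0. 0.]
```

View pics/s1.png

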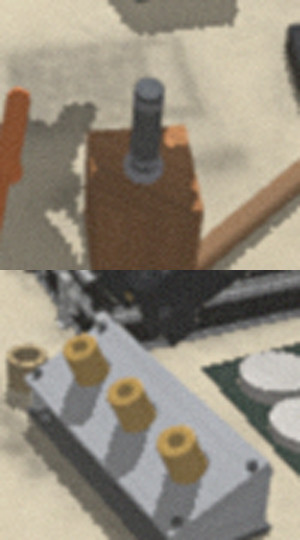

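The gauge stands seated in its block and all three bushes are still in their nests. Now I'll grasp the right bush.

>>> {"fn": "arm_command", "kwargs": {
  "targets": [
    {"hand":50,"offset":[-12,0,30],"rotation":[0,0,0]},
    {"hand":50,"offset":[-22.5,-0.2,70],"rotation":[0,0,0]},
    {"hand":50,"offset":[-22.5,-0.2,95],"rotation":[0,0,0]},
    {"hand":50,"offset":[-22.5,-0.2,115],"rotation":[0,0,0]},
    {"hand":50,"offset":[-22.5,-0.2,130],"rotation":[0,0,0]},
    {"hand":50,"offset":[-22.5,-0.2,138],"rotation":[0,0,0]},
    {"hand":50,"offset":[-22.5,-0.2,138],"rotation":[0,0,0]},
    {"hand":26,"offset":[-22.5,-0.2,138],"rotation":[0,0,0]},
    {"hand":26,"offset":[-22.5,-0.2,138],"rotation":[0,0,0]},
    {"hand":26,"offset":[-22.5,-0.2,138],"rotation":[0,0,0]}
  ],
  "grip_force": 30
}}

```text
time_s: 20.5
tcp_pos: [0.6429, -0.0432, 0.0613]
orientation: [0.977, 0.068, 0.199, -0.013]
contact_force: [-2.4, -0.7, 2.4]
width: 0.0286
```

>>> {"fn": "arm_command", "kwargs": {
  "targets": [
    {"hand":26,"offset":[0,0,0],"rotation":[0,0,0]},
    {"hand":26,"offset":[0,0,0],"rotation":[0,0,0]},
    {"hand":26,"offset":[0,0,-3],"rotation":[0,0,0]},
    {"hand":26,"offset":[0,0,-8],"rotation":[0,0,0]},
    {"hand":26,"offset":[0,0,-14],"rotation":[0,0,0]},
    {"hand":26,"offset":[0,0,-30],"rotation":[0,0,0]},
    {"hand":26,"offset":[0,0,-60],"rotation":[0,0,0]},
    {"hand":26,"offset":[0,0,-90],"rotation":[0,0,0]},
    {"hand":26,"offset":[0,0,-90],"rotation":[0,0,0]},
    {"hand":26,"offset":[0,0,-90],"rotation":[0,0,0]}
  ]
}}

```text
time_s: 21.75
tcp_pos: [0.6072, -0.0476, 0.1425]
orientation: [0.978, 0.067, 0.198, -0.014]
contact_force: [0.0, 0.4, -1.9]
width: 0.0287
```

Run:
```python
from h import *
T=Rt(tilt=23)
for yaw in (-13.5+90,-13.5,-13.5-90): # jaws along tray long dir
    pass
# tray long dir ~ direction of e
e=np.array([.5868-.4334,.3339-.3707]);ang=np.degrees(np.arctan2(e[1],e[0]));print("long dir",ang)
# tool x yaw such that tool y along long dir: yaw=ang+90 or ang-90
for y in(ang+90,ang-90,ang): print(y,"q6 approx",np.degrees(np.arctan2(.303,.498))+90-y)
R=Rt(np.radians(ang+90))
rel(((.6,-.05,.22),Rt()),((.498,.303,.16),R),((.498,.303,.16),Rt(np.radians(ang))))
```

```text
long dir -13.490082530825173
76.50991746917482 q6 approx 44.8078243705683
-103.49008253082518 q6 approx 224.8078243705683
-13.490082530825173 q6 approx 134.80782437056828
t 21.75 tcp [ 0.6072 -0.0476  0.1425] w 28.7 F [ 0.044   0.4298 -1.8954]
off [ 23.3   1.4 -74.3] rot [ -0.  -22.9  -0. ]
off [ -48.5 -362.3  -39.3] rot [ 13.7 -20.1 -67.6]
off [ -48.5 -362.3  -39.3] rot [ -4.3 -22.7  21.1]
```

The bush is held: the jaws read 28.7 mm and the load is about 1.9 N. I'll carry it to the tray.

>>> {"fn": "arm_command", "kwargs": {
  "targets": [
    {"hand":26,"offset":[10,0,-35],"rotation":[0,-5,0]},
    {"hand":26,"offset":[23,0,-75],"rotation":[0,-12,0]},
    {"hand":26,"offset":[23,-40,-75],"rotation":[2,-16,-8]},
    {"hand":26,"offset":[15,-90,-75],"rotation":[4,-18,-17]},
    {"hand":26,"offset":[5,-145,-70],"rotation":[6,-19,-27]},
    {"hand":26,"offset":[-6,-200,-65],"rotation":[8,-20,-37]},
    {"hand":26,"offset":[-18,-255,-58],"rotation":[10,-20,-47]},
    {"hand":26,"offset":[-30,-310,-50],"rotation":[12,-20,-57]},
    {"hand":26,"offset":[-48.5,-362,-42],"rotation":[13.7,-20.1,-67.6]},
    {"hand":26,"offset":[-48.5,-362,-39.3],"rotation":[13.7,-20.1,-67.6]}
  ]
}}

```text
time_s: 23.0
tcp_pos: [0.4951, 0.3057, 0.1572]
orientation: [0.783, 0.622, -0.002, -0.001]
contact_force: [0.2, -0.2, -1.4]
width: 0.0286
```

Run:
```python
from h import *
R=Rt(np.radians(76.5))
rel(((.498,.303,.10),R),((.498,.303,.03),R))
```

```text
t 23.0 tcp [0.4951 0.3057 0.1572] w 28.6 F [ 0.168  -0.214  -1.4152]
off [-1.8  3.6 57.2] rot [-0.2  0.1  0.4]
off [ -1.7   3.9 127.2] rot [-0.2  0.1  0.4]
```

>>> {"fn": "arm_command", "kwargs": {
  "targets": [
    {"hand":26,"offset":[-1,1,0],"rotation":[0,0,0]},
    {"hand":26,"offset":[-1,1,25],"rotation":[0,0,0]},
    {"hand":26,"offset":[-1,1,50],"rotation":[0,0,0]},
    {"hand":26,"offset":[-1,1,75],"rotation":[0,0,0]},
    {"hand":26,"offset":[-1,1,95],"rotation":[0,0,0]},
    {"hand":26,"offset":[-1,1,112],"rotation":[0,0,0]},
    {"hand":26,"offset":[-1,1,124],"rotation":[0,0,0]},
    {"hand":26,"offset":[-1,1,129],"rotation":[0,0,0]},
    {"hand":26,"offset":[-1,1,129],"rotation":[0,0,0]},
    {"hand":26,"offset":[-1,1,129],"rotation":[0,0,0]}
  ]
}}

```text
time_s: 24.25
tcp_pos: [0.5, 0.3016, 0.0323]
orientation: [0.785, 0.619, 0.001, 0.001]
contact_force: [0.6, -0.5, -1.5]
width: 0.0284
```

Run:
```python
from h import *
R=Rt(np.radians(76.5))
s=arm.sense();rel((s["tcp_pos"]-[0,0,s["tcp_pos"][2]-.0205],R))
a=arm.camera("side");cv2.imwrite("pics/t1.png",cv2.resize(a[130:230,170:290],None,fx=6,fy=6,interpolation=2))
```

```text
t 24.25 tcp [0.5    0.3016 0.0323] w 28.4 F [ 0.5692 -0.4632 -1.4983]
off [-0.  -0.  11.8] rot [ 0.1 -0.1 -0. ]
```

View pics/t1.png

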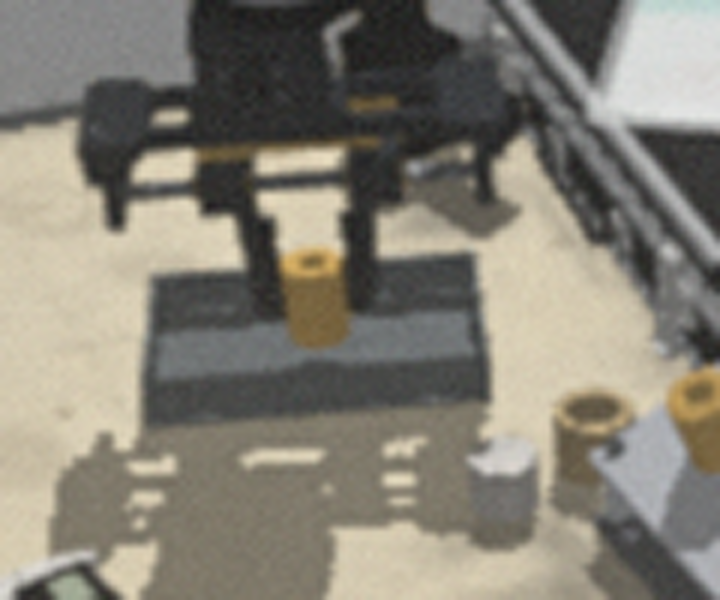

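The bush is upright with its mouth up at (313,262), and its bottom at (318,345) is over the middle of the tray floor. I'll lower it gently.

>>> {"fn": "arm_command", "kwargs": {
  "targets": [
    {"hand":26,"offset":[0,0,2],"rotation":[0,0,0]},
    {"hand":26,"offset":[0,0,4],"rotation":[0,0,0]},
    {"hand":26,"offset":[0,0,6],"rotation":[0,0,0]},
    {"hand":26,"offset":[0,0,8],"rotation":[0,0,0]},
    {"hand":26,"offset":[0,0,9],"rotation":[0,0,0]},
    {"hand":26,"offset":[0,0,10],"rotation":[0,0,0]},
    {"hand":26,"offset":[0,0,11],"rotation":[0,0,0]},
    {"hand":26,"offset":[0,0,11],"rotation":[0,0,0]},
    {"hand":26,"offset":[0,0,11],"rotation":[0,0,0]},
    {"hand":26,"offset":[0,0,11],"rotation":[0,0,0]}
  ]
}}

```text
time_s: 25.55
tcp_pos: [0.4995, 0.3013, 0.0206]
orientation: [0.786, 0.619, 0.001, 0.0]
contact_force: [0.1, 0.0, -1.9]
width: 0.0284
```

Not touching yet, so I'll creep further.

>>> {"fn": "arm_command", "kwargs": {
  "targets": [
    {"hand":26,"offset":[0,0,0.4],"rotation":[0,0,0]},
    {"hand":26,"offset":[0,0,0.8],"rotation":[0,0,0]},
    {"hand":26,"offset":[0,0,1.0],"rotation":[0,0,0]},
    {"hand":26,"offset":[0,0,1.2],"rotation":[0,0,0]},
    {"hand":26,"offset":[0,0,1.4],"rotation":[0,0,0]},
    {"hand":26,"offset":[0,0,1.6],"rotation":[0,0,0]},
    {"hand":26,"offset":[0,0,1.8],"rotation":[0,0,0]},
    {"hand":26,"offset":[0,0,1.8],"rotation":[0,0,0]},
    {"hand":26,"offset":[0,0,1.8],"rotation":[0,0,0]},
    {"hand":26,"offset":[0,0,1.8],"rotation":[0,0,0]}
  ]
}}

```text
time_s: 26.8
tcp_pos: [0.4995, 0.3013, 0.0188]
orientation: [0.786, 0.619, 0.001, 0.0]
contact_force: [-0.7, -0.9, -2.5]
width: 0.0284
```

>>> {"fn": "arm_command", "kwargs": {
  "targets": [
    {"hand":26,"offset":[0,0,0.3],"rotation":[0,0,0]},
    {"hand":26,"offset":[0,0,0.6],"rotation":[0,0,0]},
    {"hand":26,"offset":[0,0,0.9],"rotation":[0,0,0]},
    {"hand":26,"offset":[0,0,1.2],"rotation":[0,0,0]},
    {"hand":26,"offset":[0,0,1.5],"rotation":[0,0,0]},
    {"hand":26,"offset":[0,0,1.5],"rotation":[0,0,0]},
    {"hand":26,"offset":[0,0,1.5],"rotation":[0,0,0]},
    {"hand":26,"offset":[0,0,1.5],"rotation":[0,0,0]},
    {"hand":26,"offset":[0,0,1.5],"rotation":[0,0,0]},
    {"hand":26,"offset":[0,0,1.5],"rotation":[0,0,0]}
  ]
}}

```text
time_s: 28.05
tcp_pos: [0.4995, 0.3013, 0.0178]
orientation: [0.786, 0.619, 0.001, 0.0]
contact_force: [-2.9, -1.5, 5.1]
width: 0.0282
```

It touches the floor now, with about 7 N of push. I'll release and retreat.

>>> {"fn": "arm_command", "kwargs": {
  "targets": [
    {"hand":26,"offset":[0,0,-0.4],"rotation":[0,0,0]},
    {"hand":40,"offset":[0,0,-0.4],"rotation":[0,0,0]},
    {"hand":44,"offset":[0,0,-0.4],"rotation":[0,0,0]},
    {"hand":44,"offset":[0,0,-0.4],"rotation":[0,0,0]},
    {"hand":44,"offset":[0,0,-10],"rotation":[0,0,0]},
    {"hand":44,"offset":[0,0,-30],"rotation":[0,0,0]},
    {"hand":44,"offset":[0,0,-70],"rotation":[0,0,0]},
    {"hand":44,"offset":[0,0,-120],"rotation":[0,0,0]},
    {"hand":44,"offset":[0,0,-170],"rotation":[0,0,0]},
    {"hand":44,"offset":[0,0,-200],"rotation":[0,0,0]}
  ]
}}

```text
time_s: 29.3
tcp_pos: [0.5004, 0.3017, 0.2224]
orientation: [0.786, 0.619, 0.003, 0.001]
contact_force: [0.6, -0.6, 0.2]
width: 0.0439
```

Run:
```python
from h import *
a=arm.camera("side");cv2.imwrite("pics/f1.png",cv2.resize(a[130:370,170:370],None,fx=2.5,fy=2.5,interpolation=2))
s=arm.sense();print(s["time_s"],s["tcp_pos"],s["width"],s["contact_force"])
```

```text
29.35 [0.5019 0.3024 0.226 ] 0.04422265208108723 [1.4396 0.0443 2.9186]
```

View pics/f1.png

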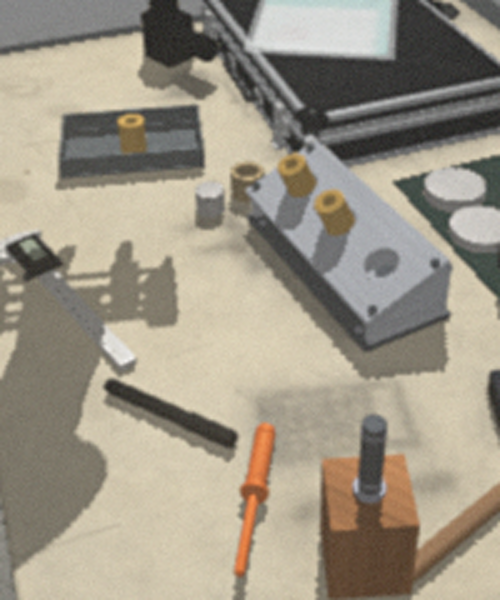

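The bush stands upright in the tray at (131,132). The other two are in their nests at (296,172) and (334,210), and the gauge is back in its block at (370,460). I'll hand in.

```bash
python3 -c "
from bench import arm
print(arm.hand_in())"
```

```text
the job is handed in; nothing more can be done
None
```

I probed all three bushes in order, left, middle, right, and the right one is blind; it now stands upright, mouth up, in the middle of the tray at the left.

- **Probing:** The pin went about 50 mm into the left and middle bores with no force, so both are bored through. In the right bore it stopped at about 27 mm with roughly 22 N.
- **Gauge:** It is back in its block, with the collar seated on the top.
- **Last checks:** The final side picture shows the bush upright in the tray, the two through-bored bushes in their nests, and the gauge standing in its block. The orange look-alike was left alone. The gripper was well clear of everything, and the job took 29.4 s.
- **Disagreement:** The bush touched the tray floor 2–3 mm lower than I calculated, so I crept down until I felt about 7 N of push before letting go. The other checks agreed.

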